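Blow off a die-cast frame in the air box

TASK

Blow the chips out of the die-cast frame that stands on edge in the wire drain rack: slide the shutter on top of the air blow-off box fully back, lift the frame out of the rack, pass it upright down through the slot and push it down so that the spring-loaded valve pad inside is pressed more than half-way. Air flows only while the pad is pressed, so finish still gripping the frame and holding it pressed down in the slot; leave the other loose things on the bench where they are.

Things in the scene. Friction and masses are not known exactly. Their poses are not given: they have to be found in the camera images.
- slot (a point): Centre of the slot's mouth in the level top (z 0.130) of the air blow-off box: grey cabinet 170 x 170 x 130 mm, fixed, clear front window. Axes: x to the box's back, y along the slot, z up. Slot 32 mm wide (x), 101.2 long (y): 2 mm more than the frame each way; straight down through a 30 mm guide block, 4 mm chamfer at the mouth. Shutter rails 7 mm high run along x, 60 to 72 mm either side.
- shutter_knob (a point): Black round knob on the shutter (aluminium plate 44 x 122 x 4 mm that lies on the box top and covers the slot). Knob 30 mm tall, 18 mm across in its upper part, 12 mm in its waist. This point is on its axis, 12 mm below its top (z = 0.152); it moves with the shutter.
- shutter (a joint): Shutter travel along the box's +x (to its back), m: 0 = slot covered, 0.055 = fully back at its stop, slot clear. Starts at 0 to 0.010. About 2 N of friction; stays where it is left.
- frame_center (a point): Centre of the die-cast frame, 99.2 x 113.2 x 30 mm, 0.26 kg, standing on edge in the drain rack, underside 6 mm, top 119 mm above the bench. Its x: level along the 99.2 mm side (and the rack's rails); y: up the 113.2 mm side; z: level across the thickness. Grip it across the 30 mm near the top (it acts as a solid block). In the slot it stands upright, 99.2 mm side along the slot.
- rack: Steel drain rack, screwed to the bench: base 84 x 170 mm, 6 mm thick, with two wire rails along its own y, 34 mm apart, 49 mm high, between which the frame stands. Origin: centre of the underside, on the bench; z up.
- valve_pad (a joint): Travel of the spring-loaded valve pad in the box, straight below the slot, a black bar 24 x 70 mm: m pressed down, 0 = up (its top 55 mm below the slot's mouth, z = 0.075), 0.010 = bottomed. Starts to move at 5 N, bottoms at 9 N: the frame's weight alone does not move it. Pressed 7 mm, the frame stands 51 mm out of the slot.
- spare_frame: Bystander: another such cast frame, lying flat near the front of the bench. Origin: centre of its underside.
- caliper: Bystander: caliper lying flat, 72 x 235 x 15 mm.
- micrometer: Bystander: micrometer lying flat behind the box and the rack, 49 x 131 x 19 mm.
Mind the look-alikes: they are no part of the job. What is shaped like the part that bears frame_center but black is not meant.

How it is judged:
By the outcome, as a careful person would: the job done as asked, in the order asked, and still so for the second after the job is handed in, while the arm keeps its last pose, push and grip.
It also fails if it takes over 61 s, if anything falls off the work surface, if the arm or the gripper's body presses on something with over 40 N, if the wrist force passes 120 N, or if a joint passes its speed limit or range.

ROBOT

A 6-joint arm with a two-finger parallel gripper is mounted at the origin on a cart in front of the work surface, level with it; the furniture and walls round the work are solid. World frame = base frame: x ahead of the robot, y to its left, z up, the work surface at z = 0. Lengths are in m, angles in rad, forces in N, time in s.
With the tool pointing down it reaches from about 0.3 to 0.875 m from the base axis. Payload 6.4 kg.
Tool frame: the origin (TCP) lies between the finger pads; the fingertips stand tip_extent ahead of it and the grasp point (between the pads) lies 5 mm behind it (tip_extent is the distance from the TCP to the fingertips, in m); z points along the fingers, y is the direction in which the jaws open and shut (so a half turn about z gives the same grasp; the last joint's range is limited). The gripper opens to 85 mm and grips with 20 to 120 N. Pads are 22 mm wide; open, the fingers measure 114 mm over their backs; the gripper's body (76 mm by 85 mm) begins 54 mm behind the grasp point. The pads swing forward as they close: fully open they stand 13 mm farther back than shut.
Start: joints at [-1.446, 0.181, 1.607, -0, 1.354, -0.206], TCP at [0.187, -0.544, 0.245] pointing down, gripper open.
Joint ranges: [-2.99, 2.99], [-0.89, 2.07], [0.3, 2.58], [-1.14, 4.28], [0, 2.63], [-3.12, 3.12]. Speed limits (rad/s): [2.57, 2.57, 3.01, 3.14, 3.14, 3.14].

INTERFACE

Orientations are given as a unit quaternion [w, x, y, z].
In Python, from bench import * gives the robot as it stands.
- The arm moves only by the shell command python3 -m jog 'ROWS'. ROWS is JSON, a list of rows, each a list of 3 entries, a list of its own where there are three numbers: the shift along the tool's x, y, z in mm, then the turn, a rotation vector about the tool's x, y, z in rad, then the opening, from 0 (shut) to 1 (fully open). A call has 1 to 20 rows; each row is the pose to reach, as a shift and turn from the pose measured when the call began, along the tool's axes at that moment; what a row does not reach only later rows make up. A row lasts 1/12 s, in which the tool goes at most 41.7 mm and 7.16 degrees, less where a joint would pass 70% of its speed; a pose out of reach is approached as far as the arm can. A call with a gripper value outside its range is refused whole. The fingers move at their own pace and stop on an object; the grip force is fixed at half the most. Time passes only in rows, so rows that repeat a pose let the fingers close. It gives the time, the measured TCP pose, the force and the opening at its end, in the units of the state.
- get_obs(): the state, without advancing time (a new reading comes with each control period).
- camera(name): name is "scene" or "top"; returns (picture, depth): 420x560x3 uint8, red, green, blue; 420x560 float32, m along the optical axis (not along the pixel's ray), 0 where there is no reading.
- get_calibration(name): a dict with "fx", "fy", "cx", "cy" (pixels), "k1" (the pictures are not rectified: a ray, as slopes to the right and down, at radius r is drawn at 1 + k1 r^2 times it, then the intrinsics apply), "world_from_camera" (4x4, takes a point from camera to world coordinates). Camera axes: x right, y down, z forward; pixel columns grow to the right and rows downward; lengths in m; the calibration is good to about 2 mm. A picture is of the moment at which its call begins. get_calibration takes no time and is no camera call.
- hand_in(): hands the job in, once; it reports no verdict.
The state is a dict: "time_s": time; "q": joint angles; "dq": joint speeds; "joint_efforts": joint torques, N m; "eef_pos": TCP position; "eef_rot": TCP orientation; "wrist_force": force on the tool from outside, world axes, zero at the start; "torque": the same for the moment, N m; "opening": opening from 0.0 (shut) to 1.0 (fully open).
Only numpy, scipy, OpenCV 4.12 (cv2) and the standard library are available. Lean on these libraries where they do the work, as an engineer would, in place of code of your own. Each camera call takes 0.05 s, during which the arm holds its last target.

## Working session

There is one attempt and no reset: what is moved stays moved. The work goes in short steps, Python scripts to look and compute and a shell command to move; the robot and the scene stay as the last step left them, time stands still between calls to the robot, and variables do not carry over. Pictures are saved under pics/ and viewed, and the job is handed in when it is done.

```bash
mkdir -p pics; ls; python3 - <<'E'
from bench import *
import cv2,numpy as np
o=get_obs(); print(o)
for n in("scene","top"):
    p,d=camera(n); cv2.imwrite(f"pics/{n}0.png",cv2.cvtColor(p,cv2.COLOR_RGB2BGR)); np.save(f"{n}0.npy",d)
    print(get_calibration(n))
E
```

```text
pics
{'time_s': 0.0, 'q': array([-1.44631514e+00,  1.81579028e-01,  1.60803170e+00, -4.34351298e-05,
        1.35379344e+00, -2.06299122e-01]), 'dq': array([ 0.00044431,  0.00086643, -0.00170794, -0.00061111,  0.0002919 ,
        0.00061707]), 'joint_efforts': array([-3.72823473e-03, -4.44877839e+01, -3.51335406e+01, -6.49549311e-04,
        9.11752169e-03, -5.47944197e-06]), 'eef_pos': array([ 0.18668476, -0.54327638,  0.24435133]), 'eef_rot': array([-9.05863790e-04,  9.86353019e-01,  1.64641735e-01,  1.58569037e-05]), 'wrist_force': array([-0.62346559, -0.56992783,  0.25492823]), 'torque': array([-0.04919252, -0.03276629,  0.03072257]), 'opening': 1.0033064454277023}
{'fx': 392.4947776273369, 'fy': 392.4947776273369, 'cx': 282.964415384118, 'cy': 210.71182248090463, 'k1': 0.0036134482851869244, 'world_from_camera': array([[-0.6352853 , -0.55297551,  0.53910173, -0.14389746],
       [-0.77225025,  0.4607355 , -0.43743839,  0.7209224 ],
       [-0.00649059, -0.69421963, -0.71973397,  1.00144397],
       [ 0.        ,  0.        ,  0.        ,  1.        ]])}
{'fx': 506.29748560954374, 'fy': 506.29748560954374, 'cx': 277.00909559605736, 'cy': 207.64400543517752, 'k1': -0.12209833537549954, 'world_from_camera': array([[ 0.01383102, -0.9951346 ,  0.09754911,  0.39283909],
       [-0.99966534, -0.0116288 ,  0.02310804,  0.17391405],
       [-0.02186124, -0.09783607, -0.99496241,  1.46089125],
       [ 0.        ,  0.        ,  0.        ,  1.        ]])}
```

View pics/scene0.png

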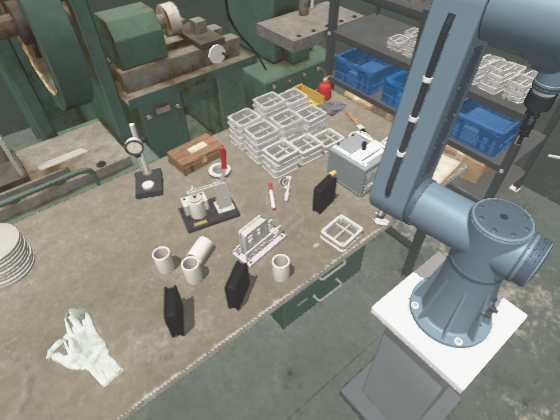

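View pics/top0.png

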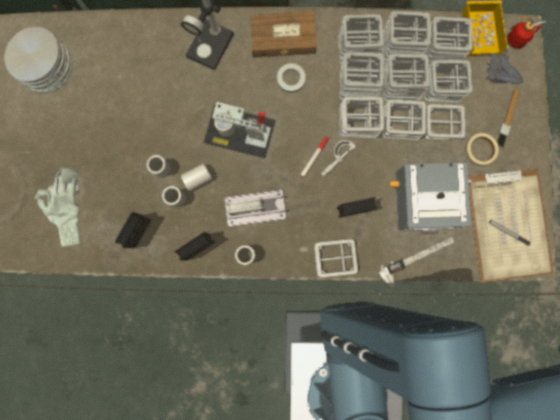

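The top view shows the box at about (436,197), the rack with the light frame at (255,208) and black look-alikes at (133,230), (195,245) and (357,207). The spare frame is at (336,258) and the caliper at (417,260).

```bash
cat > h.py <<'E'
import numpy as np,cv2
from bench import *
def pix2world(n,u,v,z=None,d=None):
    c=get_calibration(n);T=c["world_from_camera"]
    xd=np.array([(u-c["cx"])/c["fx"],(v-c["cy"])/c["fy"]]);x=xd.copy()
    for _ in range(20): x=xd/(1+c["k1"]*(x@x))
    r=np.array([x[0],x[1],1.0])
    if z is not None:
        w=T[:3,:3]@r; s=(z-T[2,3])/w[2]
    else: s=d
    return T[:3,:3]@(r*s)+T[:3,3]
def cloud(n,d):
    c=get_calibration(n);T=c["world_from_camera"]
    v,u=np.mgrid[:d.shape[0],:d.shape[1]]
    xd=np.stack([(u-c["cx"])/c["fx"],(v-c["cy"])/c["fy"]],-1);x=xd.copy()
    for _ in range(10): x=xd/(1+c["k1"]*(x**2).sum(-1,keepdims=True))
    r=np.concatenate([x,np.ones(x.shape[:2]+(1,))],-1)*d[...,None]
    P=r@T[:3,:3].T+T[:3,3]; P[d==0]=np.nan
    return P
def crop(p,x0,y0,w,h,s,name):
    cv2.imwrite("pics/"+name,cv2.resize(p[y0:y0+h,x0:x0+w],None,fx=s,fy=s,interpolation=cv2.INTER_CUBIC))
E
python3 - <<'E'
from h import *
p=cv2.imread("pics/top0.png"); s=cv2.imread("pics/scene0.png")
crop(p,390,150,90,90,6,"c_box.png"); crop(p,215,175,90,60,8,"c_rack.png")
crop(s,225,205,75,65,8,"c_rack_s.png");crop(s,320,125,75,75,8,"c_box_s.png")
for n in("top","scene"):
    d=np.load(n+"0.npy");P=cloud(n,d)
    X,Y,Z=P[...,0],P[...,1],P[...,2]
    if n=="top":
        def rep(nm,u0,u1,v0,v1,z0,z1):
            m=np.zeros(Z.shape,bool);m[v0:v1,u0:u1]=1;m&=(Z>z0)&(Z<z1)
            pts=P[m][:,:2].astype(np.float32);print(nm,m.sum(),np.nanmedian(P[m][:,2]) if m.sum() else 0, cv2.minAreaRect(pts) if len(pts)>3 else 0)
        rep("boxtop",390,480,150,240,.12,.15)
        rep("boxknob",390,480,150,240,.15,.18)
        rep("frame",215,300,180,235,.10,.14)
        rep("rackbase",215,300,180,235,.003,.06)
E
```

```text
boxtop 3944 0.12997198930709686 ((0.5632740259170532, -0.22172263264656067), (0.1705440878868103, 0.1741490364074707), 2.2388505935668945)
boxknob 46 0.16176812131448892 ((0.5583411455154419, -0.22150880098342896), (0.015840083360671997, 0.01730257272720337), 5.634365081787109)
frame 401 0.11550497412716232 ((0.5316805243492126, 0.2912229597568512), (0.030464254319667816, 0.09812496602535248), 8.287592887878418)
rackbase 1410 0.006762173203991528 ((0.5374229550361633, 0.266493558883667), (0.15769152343273163, 0.24484142661094666), 0.7840561866760254)
```

View pics/c_box.png

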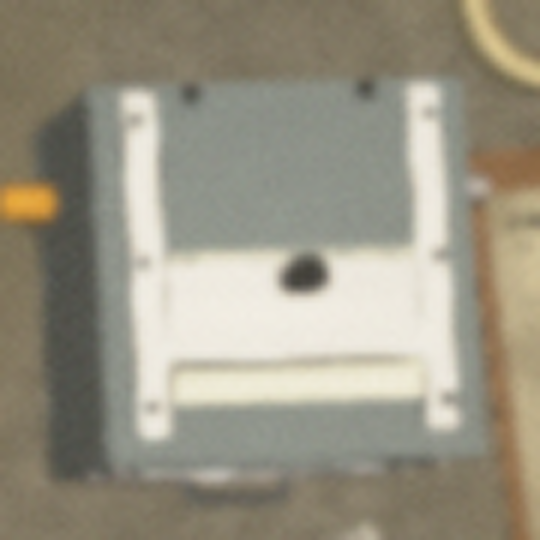

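View pics/c_rack.png

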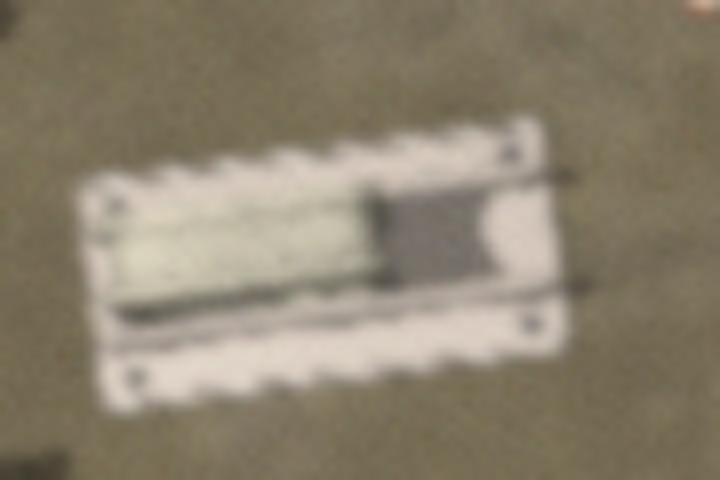

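View pics/c_rack_s.png

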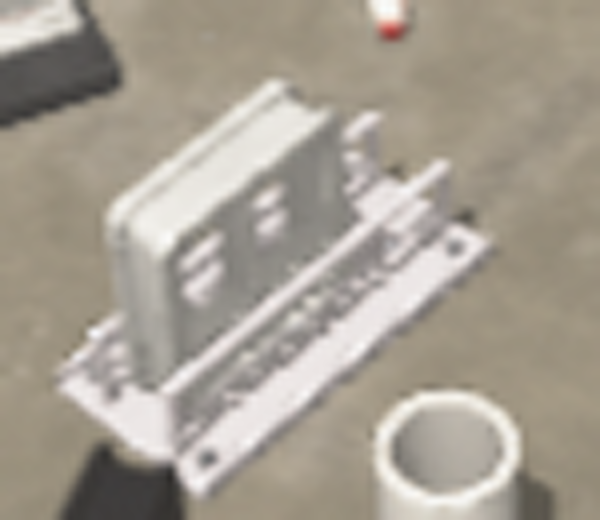

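View pics/c_box_s.png

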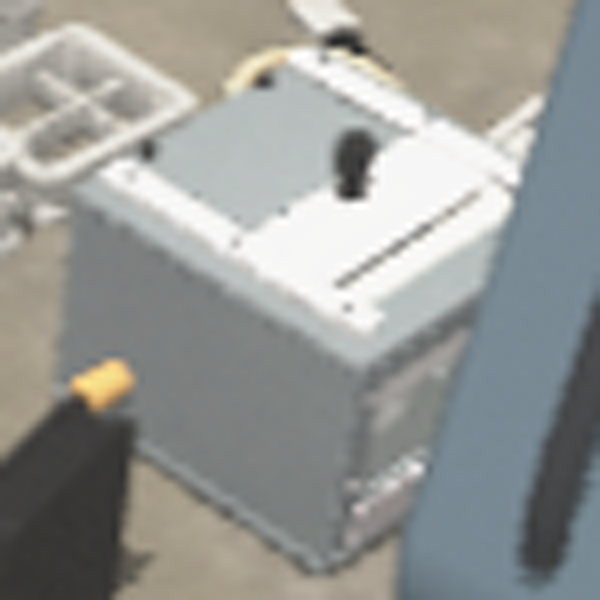

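```bash
python3 - <<'E'
from h import *
import bench
print([k for k in dir(bench) if not k.startswith('_')])
f=lambda u,v:(390+u/6-.42,150+v/6-.42)
W=lambda uv,z:np.round(pix2world("top",*uv,z=z),4)
print("knobtop",W(f(303,265),.164))
for nm,a,b,z in[("railL",(138,95),(153,430),.137),("railR",(422,90),(443,420),.137),("shutter back",(168,250),(412,245),.134),("shutter front",(168,362),(425,355),.134),("boxL",(88,95),(110,470),.13),("boxR",(460,85),(485,450),.13),("boxback",(88,90),(460,82),.13),("boxfront",(108,470),(490,452),.13)]:
    A,B=W(f(*a),z),W(f(*b),z);print(nm,A,B,np.degrees(np.arctan2(*(B-A)[1::-1])))
g=lambda u,v:(215+u/8-.44,175+v/8-.44)
for nm,a,b,z in[("baseL",(80,190),(108,412),.006),("baseR",(540,120),(568,352),.006),("baseT",(80,185),(540,120),.006),("baseB",(108,412),(568,352),.006),("frametop upper",(115,228),(365,195),.119),("frametop lower",(118,310),(375,280),.119),("frame left",(100,230),(115,300),.117),("frame right",(370,200),(375,280),.117)]:
    A,B=W(g(*a),z),W(g(*b),z);print(nm,A,B,np.degrees(np.arctan2(*(B-A)[1::-1])))
E
```

```text
['MotionError', 'camera', 'get_calibration', 'get_obs', 'hand_in', 'tip_extent']
knobtop [ 0.5612 -0.2191  0.164 ]
railL [ 0.6397 -0.1545  0.137 ] [ 0.4909 -0.159   0.137 ] -178.26779268137875
railR [ 0.6441 -0.2832  0.137 ] [ 0.4967 -0.2891  0.137 ] -177.7078376048323
shutter back [ 0.571  -0.1675  0.134 ] [ 0.5747 -0.2778  0.134 ] -88.0787405108071
shutter front [ 0.5212 -0.1668  0.134 ] [ 0.5257 -0.2826  0.134 ] -87.77459981794242
boxL [ 0.6407 -0.1337  0.13  ] [ 0.4736 -0.1414  0.13  ] -177.36166585044478
boxR [ 0.6481 -0.3033  0.13  ] [ 0.4841 -0.3104  0.13  ] -177.5210599342895
boxback [ 0.643  -0.1337  0.13  ] [ 0.6494 -0.3033  0.13  ] -87.83892051177365
boxfront [ 0.4736 -0.1406  0.13  ] [ 0.4832 -0.3127  0.13  ] -86.80726293382028
baseL [0.5609 0.3604 0.006 ] [0.4804 0.3483 0.006 ] -171.45183301188524
baseR [0.5883 0.1938 0.006 ] [0.5042 0.1826 0.006 ] -172.41428190269912
baseT [0.5628 0.3605 0.006 ] [0.5883 0.1938 0.006 ] -81.30291665834518
baseB [0.4804 0.3483 0.006 ] [0.5042 0.1826 0.006 ] -81.82633408106832
frametop upper [0.5352 0.3339 0.119 ] [0.5472 0.2503 0.119 ] -81.8315213759545
frametop lower [0.5077 0.3322 0.119 ] [0.5188 0.2465 0.119 ] -82.620045019947
frame left [0.5347 0.3391 0.117 ] [0.5112 0.3335 0.117 ] -166.59651551972718
frame right [0.5458 0.2488 0.117 ] [0.519  0.2466 0.117 ] -175.3071374944102
```

```bash
cat >> h.py <<'E'
from scipy.spatial.transform import Rotation as Ro
def delta(p,yaw_deg,quiet=False):
    """target TCP p, tool y axis yaw deg, pointing straight down -> shift mm, rotvec"""
    o=get_obs(); q=o["eef_rot"]; R=Ro.from_quat([q[1],q[2],q[3],q[0]])
    y=np.array([np.cos(np.radians(yaw_deg)),np.sin(np.radians(yaw_deg)),0]);
    best=None
    for s in(1,-1):
        z=np.array([0,0,-1.]);Rt=Ro.from_matrix(np.stack([np.cross(s*y,z),s*y,z],1))
        rv=(R.inv()*Rt).as_rotvec()
        if best is None or np.linalg.norm(rv)<np.linalg.norm(best): best=rv
    print("t",o["time_s"],"pos",o["eef_pos"].round(4),"F",o["wrist_force"].round(1),"op",round(o["opening"],3))
    print("shift",(R.inv().apply(np.array(p)-o["eef_pos"])*1000).round(1),"turn",best.round(4))
E
python3 - <<'E'
from h import *
print(tip_extent)
delta([.56,-.2205,.245],2.4); delta([.56,-.2205,.150],2.4)
E
```

```text
0.014
t 0.1 pos [ 0.1867 -0.5433  0.2445] F [-0.2 -0.   0.2] op 1.004
shift [ 4.579e+02 -1.841e+02 -1.000e-01] turn [-1.1000e-03 -1.3000e-03 -1.2819e+00]
t 0.1 pos [ 0.1867 -0.5433  0.2445] F [-0.2 -0.   0.2] op 1.004
shift [ 457.9 -183.9   94.9] turn [-1.1000e-03 -1.3000e-03 -1.2819e+00]
```

```bash
python3 -m jog '[[[33,-13,0],[0,0,-0.09],1],[[66,-26,0],[0,0,-0.18],1],[[99,-40,0],[0,0,-0.28],1],[[132,-53,0],[0,0,-0.37],1],[[165,-66,0],[0,0,-0.46],1],[[198,-79,0],[0,0,-0.55],1],[[231,-92,0],[0,0,-0.64],1],[[264,-106,0],[0,0,-0.73],1],[[297,-119,0],[0,0,-0.83],1],[[330,-132,0],[0,0,-0.92],1],[[363,-145,0],[0,0,-1.01],1],[[396,-158,0],[0,0,-1.1],1],[[429,-172,0],[0,0,-1.19],1],[[458,-184,0],[0,0,-1.282],1],[[458,-184,0],[0,0,-1.282],1],[[458,-184,0],[0,0,-1.282],1]]'; python3 - <<'E'
from h import *
delta([.56,-.2205,.152],2.4)
p,d=camera("scene"); b=cv2.cvtColor(p,cv2.COLOR_RGB2BGR); crop(b,300,80,140,120,5,"k1.png")
E
```

```text
time_s: 1.43
eef_pos: [0.5608, -0.219, 0.2442]
eef_rot: [-0.001, 0.691, 0.723, 0.0]
wrist_force: [0.0, 0.7, -0.1]
opening: 0.998
t 1.4333 pos [ 0.5608 -0.219   0.2442] F [ 0.   0.7 -0.1] op 0.998
shift [-1.7 -0.7 92.2] turn [-0.0012 -0.0021  0.0029]
```

View pics/k1.png

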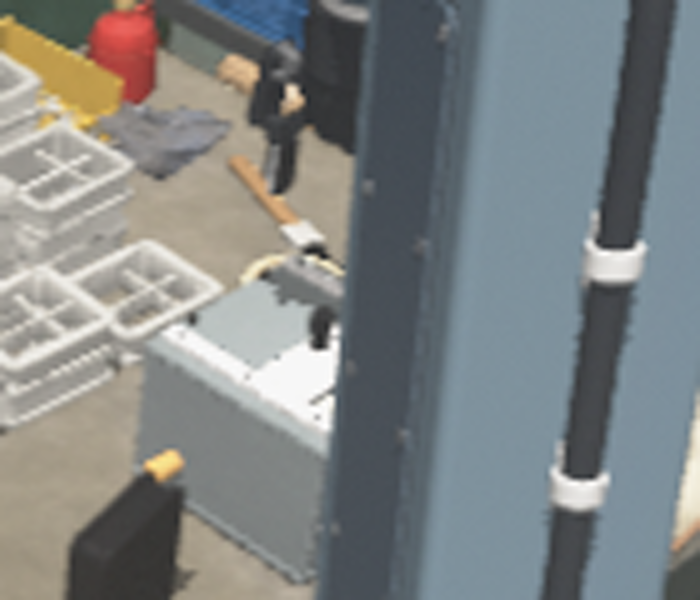

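The scene view shows the arm hiding most of the box. The knob is visible at crop (320,325) with an open finger behind it at (300,280). I'll descend and grip.

```bash
python3 -m jog '[[[-1,0,20],[0,0,0],1],[[-2,0,45],[0,0,0],1],[[-2,0,70],[0,0,0],1],[[-2,0,85],[0,0,0],1],[[-2,0,92],[0,0,0],1],[[-2,0,92],[0,0,0],1],[[-2,0,92],[0,0,0],0.6],[[-2,0,92],[0,0,0],0.4],[[-2,0,92],[0,0,0],0.2],[[-2,0,92],[0,0,0],0],[[-2,0,92],[0,0,0],0],[[-2,0,92],[0,0,0],0],[[-2,0,92],[0,0,0],0]]'
```

```text
time_s: 2.57
eef_pos: [0.5602, -0.222, 0.1531]
eef_rot: [-0.001, 0.692, 0.722, 0.0]
wrist_force: [-1.7, 0.8, 5.2]
opening: 0.183
```

```bash
python3 -m jog '[[[0,4,0],[0,0,0],0],[[0,10,0],[0,0,0],0],[[0,17,0],[0,0,0],0],[[0,24,0],[0,0,0],0],[[0,31,0],[0,0,0],0],[[0,36,0],[0,0,0],0],[[0,40,0],[0,0,0],0],[[0,43,0],[0,0,0],0],[[0,43,0],[0,0,0],0]]'; python3 -m jog '[[[0,2,0],[0,0,0],0],[[0,4,0],[0,0,0],0],[[0,4,0],[0,0,0],0]]'
```

```text
time_s: 3.32
eef_pos: [0.6042, -0.2202, 0.1532]
eef_rot: [-0.0, 0.692, 0.722, 0.001]
wrist_force: [1.6, 0.1, 2.7]
opening: 0.186
time_s: 3.57
eef_pos: [0.606, -0.2201, 0.1531]
eef_rot: [-0.002, 0.692, 0.722, -0.001]
wrist_force: [-11.2, 1.1, 8.2]
opening: 0.183
```

```bash
python3 -m jog '[[[0,2,0],[0,0,0],0],[[0,4,0],[0,0,0],0],[[0,4,0],[0,0,0],0]]'; python3 - <<'E'
from h import *
p,d=camera("top"); b=cv2.cvtColor(p,cv2.COLOR_RGB2BGR); crop(b,380,130,110,110,5,"k2.png")
E
```

```text
time_s: 3.82
eef_pos: [0.6061, -0.2201, 0.153]
eef_rot: [-0.006, 0.692, 0.722, -0.004]
wrist_force: [-19.3, 0.1, 13.7]
opening: 0.186
```

View pics/k2.png

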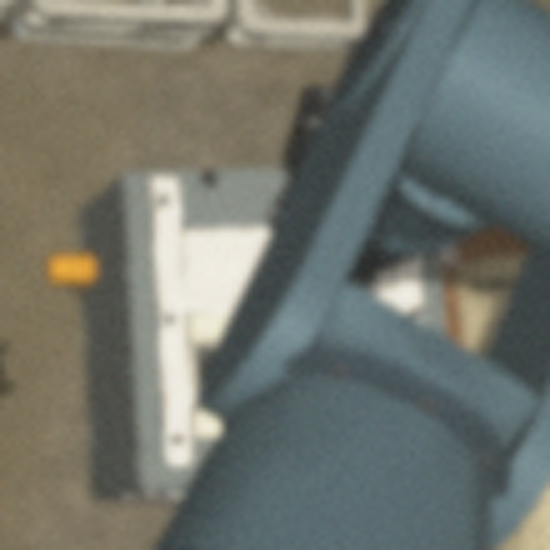

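```bash
python3 -m jog '[[[0,0,0],[0,0,0],0.2],[[0,0,0],[0,0,0],0.5],[[0,0,0],[0,0,0],0.7],[[0,0,0],[0,0,0],0.7],[[0,0,-15],[0,0,0],0.7],[[0,0,-40],[0,0,0],0.7],[[0,0,-70],[0,0,0],0.7],[[0,0,-95],[0,0,0],0.7],[[0,0,-95],[0,0,0],0.7]]'; python3 - <<'E'
from h import *
delta([.5317,.2912,.245],8.1)
E
```

```text
time_s: 4.62
eef_pos: [0.6104, -0.2215, 0.2547]
eef_rot: [-0.001, 0.692, 0.722, -0.003]
wrist_force: [1.0, -0.5, 1.8]
opening: 0.697
t 4.6167 pos [ 0.6104 -0.2215  0.2547] F [ 1.  -0.5  1.8] op 0.697
shift [515.7 -56.5   8.8] turn [-0.0053  0.0021 -0.0983]
```

```bash
python3 -m jog '[[[34,-4,0],[0,0,-0.007],0.7],[[69,-8,1],[0,0,-0.013],0.7],[[103,-11,2],[0,0,-0.02],0.7],[[138,-15,2],[0,0,-0.026],0.7],[[172,-19,3],[0,0,-0.033],0.7],[[206,-23,4],[0,0,-0.04],0.7],[[241,-26,4],[0,0,-0.046],0.7],[[275,-30,5],[0,0,-0.052],0.7],[[309,-34,5],[0,0,-0.06],0.7],[[344,-38,6],[0,0,-0.066],0.7],[[378,-41,7],[0,0,-0.072],0.7],[[412,-45,7],[0,0,-0.08],0.7],[[447,-49,8],[-0.005,0.002,-0.085],0.7],[[480,-53,9],[-0.005,0.002,-0.092],0.7],[[516,-56,9],[-0.005,0.002,-0.098],0.7],[[516,-56,9],[-0.005,0.002,-0.098],0.7],[[516,-56,9],[-0.005,0.002,-0.098],0.7]]'; python3 - <<'E'
from h import *
delta([.5317,.2912,.12],8.1)
for n in("top","scene"):
    p,d=camera(n); b=cv2.cvtColor(p,cv2.COLOR_RGB2BGR); cv2.imwrite(f"pics/{n}3.png",b);np.save(n+"3.npy",d)
    if n=="top": crop(b,390,140,90,100,6,"k3.png")
E
```

```text
time_s: 6.03
eef_pos: [0.5313, 0.2935, 0.2441]
eef_rot: [-0.0, 0.654, 0.756, -0.0]
wrist_force: [0.3, -0.8, -0.6]
opening: 0.7
t 6.0333 pos [0.5313 0.2935 0.2441] F [ 0.3 -0.8 -0.6] op 0.7
shift [-2.300e+00  1.000e-01  1.241e+02] turn [-0.0009  0.0001  0.0036]
```

View pics/k3.png

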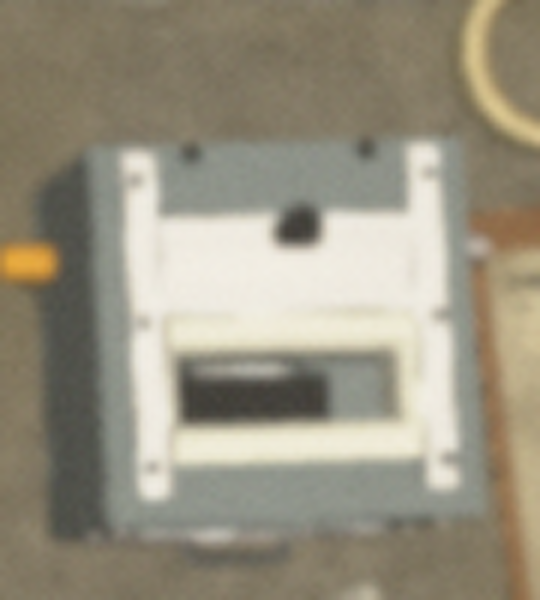

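View pics/scene3.png

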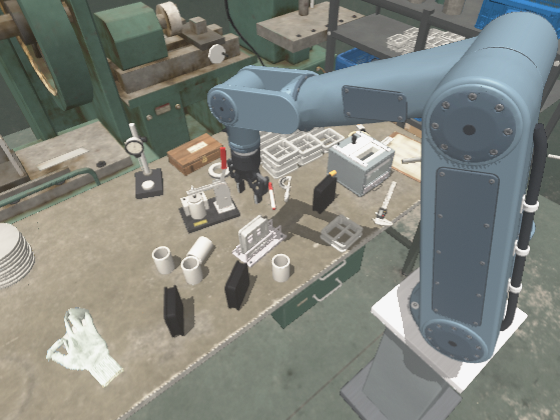

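View pics/top3.png

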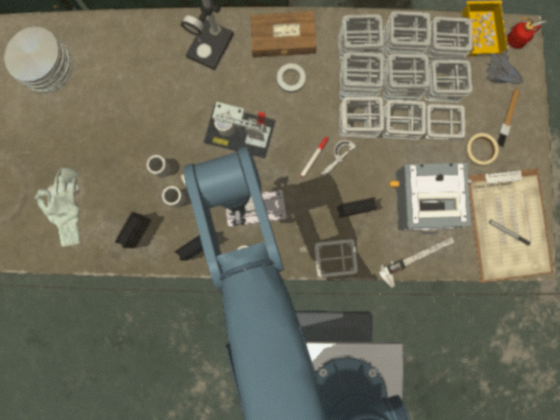

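The top view shows the shutter fully back and the slot clear, with its mouth at crop (180–400, 352–424).

```bash
python3 - <<'E'
from h import *
b=cv2.imread("pics/top3.png"); crop(b,412,185,56,40,14,"k4.png")
d=np.load("top3.npy");P=cloud("top",d)
print((P[190:222,412:466:1,2]*1000).round(0).astype(int)[::2,::2])
E
```

```text
[[                 133                  137                  140
                   129                  134                  138
                   131                  131                  133
                   134                  132                  137
                   131                  134                  131
                   132                  137                  133
                   137                  134                  134
                   136                  133                  136
                   136                  139                  134]
 [                 136                  128                  134
                   128                  126                  130
                   127                  126                  128
                   132                  129                  124
                   131                  126                  129
                   129                  129                  133
                   128                  126                  131
                   128                  126                
[... 7636 characters left out ...]
       131                  136                  139]
 [                 128                  134                  138
                   138                  126                  127
                   131                  132                  128
                   130                  124                  131
                   129                  131                  127
                   127                  129                  126
                   130                  134                  128
                   130                  129                  123
                   129                  131                  141]]<stdin>:4: RuntimeWarning: invalid value encountered in cast
```

View pics/k4.png

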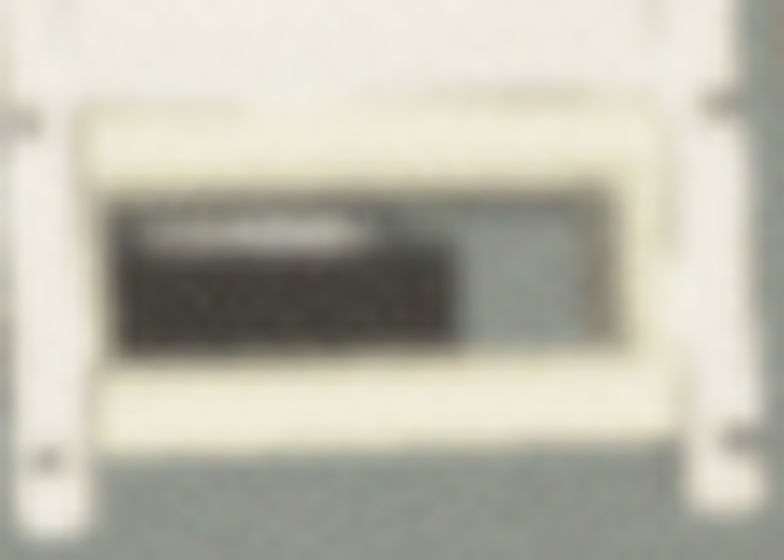

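```bash
python3 - <<'E'
from h import *
f=lambda u,v:(412+(u+.5)/14-.5,185+(v+.5)/14-.5)
W=lambda u,v,z:pix2world("top",*f(u,v),z=z)
C=[W(*c,.126) for c in[(110,192),(617,178),(630,352),(116,360)]]
C=np.array(C)[:,:2];print(C.round(4),"c",C.mean(0).round(4))
for i in range(4): e=C[(i+1)%4]-C[i];print(np.linalg.norm(e).round(4),np.degrees(np.arctan2(e[1],e[0])).round(2))
# ring outer
D=np.array([W(*c,.130) for c in[(85,108),(662,95),(682,440),(98,452)]])[:,:2];print("ring c",D.mean(0).round(4),np.linalg.norm(D[1]-D[0]),np.linalg.norm(D[2]-D[1]))
# box plane corners again from wide crop k3
g=lambda u,v:(390+(u+.5)/6-.5,140+(v+.5)/6-.5)
B=np.array([pix2world("top",*g(*c),z=.13) for c in[(88,150),(460,142),(490,512),(110,528)]])[:,:2];print("box c",B.mean(0))
rails=[np.array([pix2world("top",*g(*c),z=.137)[:2] for c in cs]) for cs in([(122,155),(157,155),(172,490),(139,495)],[(408,148),(440,145),(460,482),(428,488)])]
for r in rails: print(r.mean(0))
E
```

```text
[[ 0.5533 -0.1742]
 [ 0.5573 -0.2728]
 [ 0.5239 -0.2746]
 [ 0.5212 -0.1749]] c [ 0.5389 -0.2241]
0.0987 -87.7
0.0334 -176.89
0.0998 91.53
0.0321 1.24
ring c [ 0.5379 -0.2256] 0.11215125125566819 0.06610863187355225
box c [ 0.56250977 -0.22280723]
[ 0.56478762 -0.15765772]
[ 0.57009165 -0.28687378]
```

```bash
python3 - <<'E'
from h import *
g=lambda u,v:(390+(u+.5)/6-.5,140+(v+.5)/6-.5)
print("knob end cam",pix2world("top",*g(299,217),z=.164))
a=np.radians(8.1);n=np.array([np.cos(a),np.sin(a)]);l=np.array([-np.sin(a),np.cos(a)])
for nm in("top0","scene0","scene3"):
    P=cloud(nm[:-1],np.load(nm+".npy")).reshape(-1,3)
    for z0,z1 in((.065,.105),(.105,.13),(.06,.13)):
        m=(P[:,2]>z0)&(P[:,2]<z1)&(abs(P[:,0]-.5317)<.06)&(abs(P[:,1]-.29)<.09)
        Q=P[m][:,:2];c=np.array([.5317,.2912])
        if len(Q)<20: continue
        print(nm,z0,z1,len(Q),"across",np.percentile((Q-c)@n,[1,5,50,95,99]).round(4),"along",np.percentile((Q-c)@l,[1,3,5,50,95,97,99]).round(4))
        r=cv2.minAreaRect(Q.astype(np.float32));print(r)
E
```

```text
knob end cam [ 0.60848668 -0.21831414  0.164     ]
top0 0.065 0.105 26 across [-0.0154 -0.0154 -0.0137  0.0102  0.0127] along [-0.0493 -0.0492 -0.049  -0.0418  0.0479  0.0483  0.0488]
((0.5294183492660522, 0.2910153865814209), (0.02856701985001564, 0.098480723798275), 9.708134651184082)
top0 0.105 0.13 397 across [-0.015  -0.0146 -0.0002  0.0133  0.0146] along [-0.0454 -0.0438 -0.0418 -0.0005  0.0415  0.0441  0.047 ]
((0.5316454768180847, 0.29146361351013184), (0.030464254319667816, 0.09534142911434174), 8.287592887878418)
top0 0.06 0.13 426 across [-0.0153 -0.0149 -0.0007  0.0133  0.0146] along [-0.0481 -0.0452 -0.0444 -0.001   0.0429  0.0445  0.0475]
((0.5315704941749573, 0.29105812311172485), (0.03072964772582054, 0.09841945767402649), 8.287593841552734)
scene0 0.065 0.105 156 across [-0.0154 -0.0147 -0.0078  0.0118  0.0161] along [-0.0483 -0.0465 -0.0451  0.0039  0.0499  0.0503  0.0508]
((0.531929075717926, 0.2926909923553467), (0.03228716924786568, 0.10100427269935608), 8.395060539245605)
scene0 0.105 0.13 293 across [-0.0157 -0.0143  0.0005  0.0149  0.0169] along [-0.0452 -0.04
[... 413 characters left out ...]
across [-0.0152 -0.0141 -0.0088  0.0117  0.0151] along [-0.0479 -0.0468 -0.044   0.0047  0.0496  0.0498  0.0506]
((0.5312701463699341, 0.29186537861824036), (0.03225303441286087, 0.10052500665187836), 6.904789447784424)
scene3 0.105 0.13 286 across [-0.0153 -0.0142  0.0003  0.014   0.0167] along [-0.0448 -0.0411 -0.0393  0.0058  0.0451  0.0466  0.0489]
((0.5332096219062805, 0.292046457529068), (0.03439328446984291, 0.10051151365041733), 8.956616401672363)
scene3 0.06 0.13 474 across [-0.0154 -0.0142 -0.0023  0.0139  0.0166] along [-0.0471 -0.0439 -0.0423  0.005   0.0486  0.0493  0.0504]
((0.5330204367637634, 0.29214873909950256), (0.034613095223903656, 0.1010858565568924), 8.282060623168945)
```

```bash
python3 -m jog '[[[-1,0,25],[0,0,0.003],0.7],[[-2,0,55],[0,0,0.003],0.7],[[-2,0,85],[0,0,0.003],0.7],[[-2,0,112],[0,0,0.003],0.7],[[-2,0,132],[0,0,0.003],0.7],[[-2,0,143],[0,0,0.003],0.7],[[-2,0,147],[0,0,0.003],0.7],[[-2,0,147],[0,0,0.003],0.7]]'; python3 - <<'E'
from h import *
delta([.5318,.2915,.097],8.2)
p,d=camera("scene"); b=cv2.cvtColor(p,cv2.COLOR_RGB2BGR); crop(b,200,170,120,110,5,"f1.png")
E
```

```text
time_s: 6.8
eef_pos: [0.5324, 0.2882, 0.0967]
eef_rot: [-0.0, 0.657, 0.754, -0.001]
wrist_force: [0.3, -0.5, 0.2]
opening: 0.695
t 6.8 pos [0.5324 0.2882 0.0967] F [ 0.3 -0.5  0.2] op 0.695
shift [ 3.4 -0.1 -0.3] turn [-0.0021  0.0008 -0.006 ]
```

View pics/f1.png

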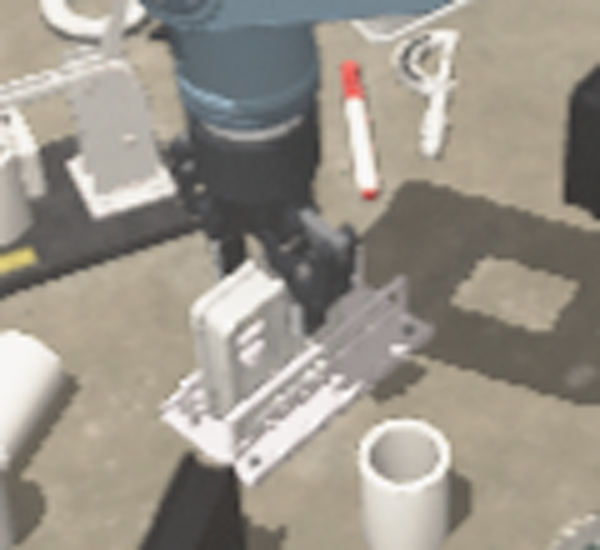

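The scene view shows the fingers straddling the frame in the rack, with the near finger at crop (310,290). I'll trim the position and grip.

```bash
python3 -m jog '[[[2,0,0],[0,0,-0.006],0.7],[[3,0,0],[0,0,-0.006],0.7],[[3,0,0],[0,0,-0.006],0.6],[[3,0,0],[0,0,-0.006],0.45],[[3,0,0],[0,0,-0.006],0.3],[[3,0,0],[0,0,-0.006],0.1],[[3,0,0],[0,0,-0.006],0],[[3,0,0],[0,0,-0.006],0],[[3,0,0],[0,0,-0.006],0],[[3,0,0],[0,0,-0.006],0]]'
```

```text
time_s: 7.68
eef_pos: [0.5326, 0.2919, 0.0987]
eef_rot: [0.0, 0.655, 0.756, -0.0]
wrist_force: [-4.0, 0.1, 5.8]
opening: 0.341
```

```bash
python3 -m jog '[[[0,0,-5],[0,0,0],0],[[0,0,-15],[0,0,0],0],[[0,0,-30],[0,0,0],0],[[0,0,-50],[0,0,0],0],[[0,0,-72],[0,0,0],0],[[0,0,-95],[0,0,0],0],[[0,0,-118],[0,0,0],0],[[0,0,-140],[0,0,0],0],[[0,0,-160],[0,0,0],0],[[0,0,-178],[0,0,0],0],[[0,0,-190],[0,0,0],0],[[0,0,-195],[0,0,0],0],[[0,0,-195],[0,0,0],0]]';  python3 - <<'E'
from h import *
delta([.5388,-.2235,.290],2.4)
for n in ("top","scene"):
    p,d=camera(n); b=cv2.cvtColor(p,cv2.COLOR_RGB2BGR); cv2.imwrite(f"pics/{n}4.png",b);np.save(n+"4.npy",d)
crop(b,190,120,140,120,5,"f2.png")
E
```

```text
time_s: 8.77
eef_pos: [0.5331, 0.292, 0.2951]
eef_rot: [0.001, 0.655, 0.756, 0.001]
wrist_force: [-0.2, 0.6, -2.1]
opening: 0.344
t 8.7667 pos [0.5331 0.292  0.2951] F [-0.2  0.6 -2.1] op 0.344
shift [-511.   -68.2    4.9] turn [ 0.0025 -0.0002  0.1018]
```

View pics/f2.png

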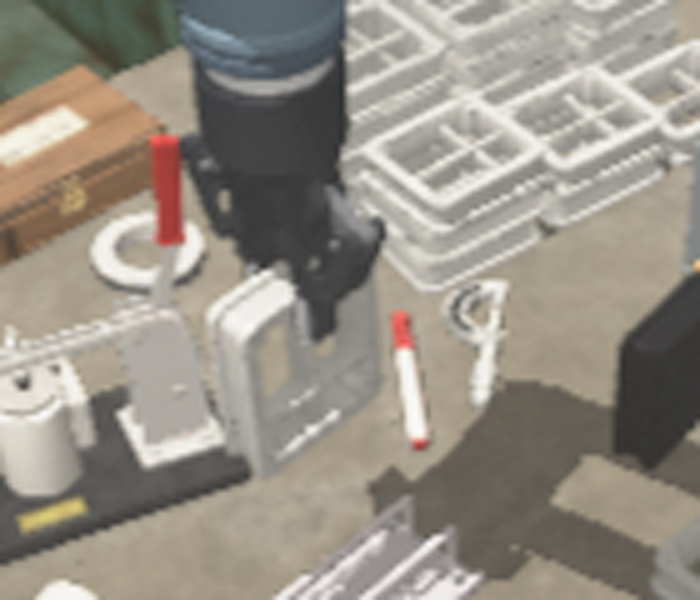

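The frame is lifted clear and upright, at crop (210–380, 260–475). Next I'll check its offset and tilt in the grip.

```bash
python3 - <<'E'
from h import *
R=Ro.from_quat([.655,.756,.001,.001])
c=np.array([.5331,.292,.2951])
P=cloud("scene",np.load("scene4.npy")).reshape(-1,3)
Q=R.inv().apply(P-c)
m=(abs(Q[:,0])<.07)&(abs(Q[:,1])<.03)&(Q[:,2]>.02)&(Q[:,2]<.12)
Q=Q[m];print(len(Q))
f=lambda a:np.percentile(a,[1,3,10,50,90,97,99]).round(4)
for z0,z1 in((.02,.045),(.045,.07),(.07,.085)):
    k=(Q[:,2]>z0)&(Q[:,2]<z1);print(z0,"x",f(Q[k,0]),"y",f(Q[k,1]))
for x0,x1 in((-.045,-.02),(-.02,.02),(.02,.045)):
    k=(Q[:,0]>x0)&(Q[:,0]<x1);print(x0,"z",f(Q[k,2]),"y",f(Q[k,1]))
# front face plane fit y<-.01
k=Q[:,1]<-.011;A=np.c_[Q[k,0],Q[k,2],np.ones(k.sum())];print(np.linalg.lstsq(A,Q[k,1],rcond=None)[0])
E
```

```text
609
0.02 x [-0.0474 -0.0459 -0.0408  0.0029  0.0478  0.0489  0.0501] y [-0.0151 -0.0148 -0.0136 -0.0046  0.0093  0.0133  0.0145]
0.045 x [-0.0498 -0.0453 -0.0398  0.0032  0.0473  0.0492  0.0498] y [-0.0162 -0.0155 -0.0142 -0.0073  0.0078  0.0123  0.0146]
0.07 x [-0.0468 -0.0425 -0.0354  0.0034  0.0454  0.0488  0.0497] y [-0.0167 -0.0159 -0.0148 -0.0087  0.0048  0.0097  0.0131]
-0.045 z [0.0239 0.0252 0.0317 0.0565 0.0836 0.0886 0.0913] y [-0.0161 -0.0155 -0.0143 -0.0075  0.0052  0.0085  0.0148]
-0.02 z [0.024  0.0285 0.0365 0.0606 0.0847 0.0893 0.0924] y [-0.0163 -0.0156 -0.014  -0.0081  0.0019  0.0056  0.0068]
0.02 z [0.0202 0.0215 0.0329 0.0604 0.0869 0.0899 0.0911] y [-0.016  -0.0157 -0.0151 -0.0124  0.0056  0.0082  0.0103]
[-0.00647252 -0.01854196 -0.01237134]
```

```bash
python3 -m jog '[[[-15,-2,0],[0,0,0.003],0],[[-45,-6,0],[0,0,0.01],0],[[-80,-11,0],[0,0,0.016],0],[[-115,-15,0],[0,0,0.023],0],[[-150,-20,0],[0,0,0.03],0],[[-185,-25,0],[0,0,0.037],0],[[-220,-29,0],[0,0,0.044],0],[[-255,-34,0],[0,0,0.051],0],[[-290,-39,0],[0,0,0.058],0],[[-325,-43,0],[0,0,0.065],0],[[-360,-48,0],[0,0,0.072],0],[[-395,-53,0],[0,0,0.079],0],[[-430,-57,0],[0,0,0.086],0],[[-460,-61,0],[0,0,0.092],0],[[-485,-65,0],[0,0,0.097],0],[[-503,-67,0],[0,0,0.1],0],[[-511,-68,0],[0.002,0,0.102],0],[[-511,-68,0],[0.002,0,0.102],0],[[-511,-68,0],[0.002,0,0.102],0]]';  python3 - <<'E'
from h import *
delta([.5390,-.2235,.240],2.4)
E
```

```text
time_s: 10.45
eef_pos: [0.5374, -0.2233, 0.292]
eef_rot: [-0.002, 0.692, 0.721, -0.001]
wrist_force: [-0.6, -0.0, -2.3]
opening: 0.345
t 10.45 pos [ 0.5374 -0.2233  0.292 ] F [-0.6 -0.  -2.3] op 0.345
shift [-0.3  1.8 52. ] turn [-0.0049 -0.0009 -0.0009]
```

```bash
python3 -m jog '[[[0,1,12],[-0.005,0,0],0],[[0,2,28],[-0.005,0,0],0],[[0,2,42],[-0.005,0,0],0],[[0,2,52],[-0.005,0,0],0],[[0,2,55],[-0.005,0,0],0],[[0,2,55],[-0.005,0,0],0],[[0,2,55],[-0.005,0,0],0]]';  python3 - <<'E'
from h import *
delta([.5390,-.2235,.240],2.4)
for n in ("top","scene"):
    p,d=camera(n); b=cv2.cvtColor(p,cv2.COLOR_RGB2BGR); cv2.imwrite(f"pics/{n}5.png",b);np.save(n+"5.npy",d)
    if n=="top": crop(b,380,140,100,90,7,"f3t.png")
crop(b,300,80,120,110,6,"f3.png")
E
```

```text
time_s: 11.03
eef_pos: [0.5395, -0.2228, 0.2375]
eef_rot: [0.0, 0.692, 0.722, 0.0]
wrist_force: [-0.3, 0.5, -2.0]
opening: 0.341
t 11.0333 pos [ 0.5395 -0.2228  0.2375] F [-0.3  0.5 -2. ] op 0.341
shift [-0.7 -0.5 -2.5] turn [ 0.0006 -0.0006 -0.0001]
```

View pics/f3.png

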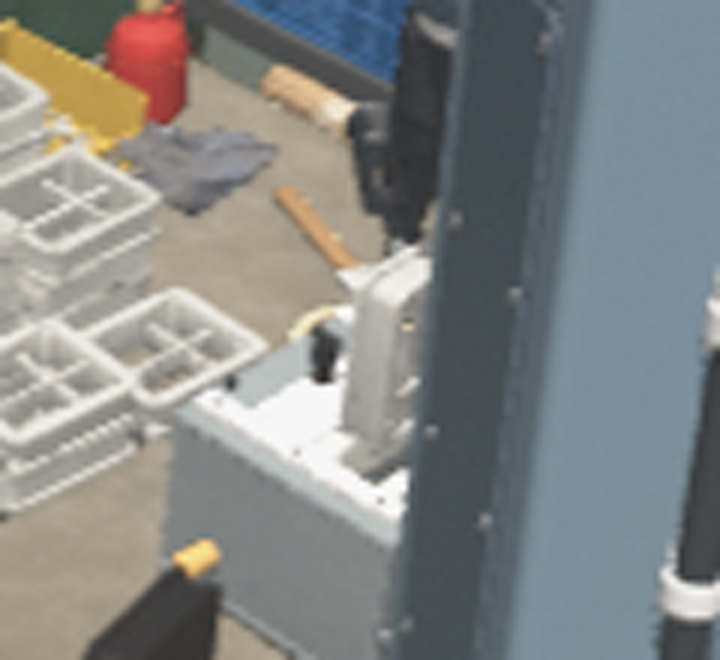

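View pics/f3t.png

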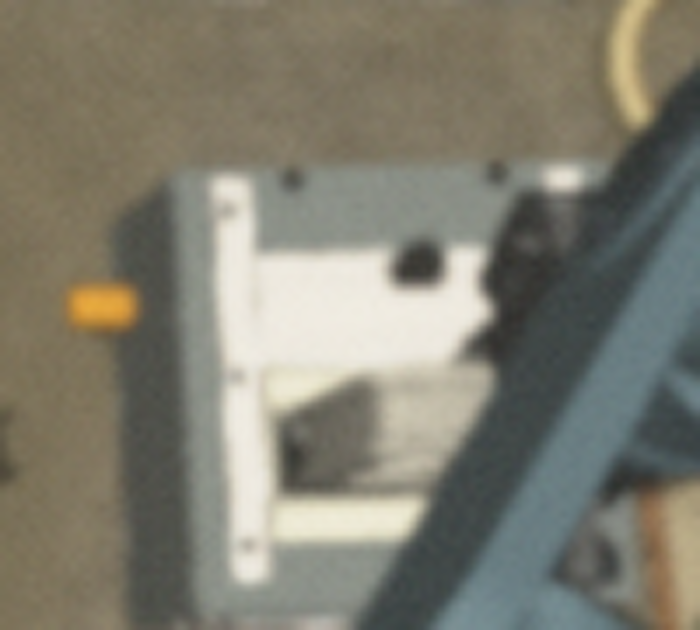

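```bash
python3 -m jog '[[[-0.5,-0.5,5],[0,0,0],0],[[-0.5,-0.5,10],[0,0,0],0],[[-0.5,-0.5,13],[0,0,0],0],[[-0.5,-0.5,16],[0,0,0],0],[[-0.5,-0.5,19],[0,0,0],0],[[-0.5,-0.5,19],[0,0,0],0]]'; python3 -m jog '[[[0,0,2],[0,0,0],0],[[0,0,4],[0,0,0],0],[[0,0,6],[0,0,0],0],[[0,0,6],[0,0,0],0]]'
```

```text
time_s: 11.63
eef_pos: [0.539, -0.2239, 0.2183]
eef_rot: [0.0, 0.692, 0.722, 0.0]
wrist_force: [0.6, -0.7, -3.1]
opening: 0.343
time_s: 11.97
eef_pos: [0.5389, -0.224, 0.2119]
eef_rot: [0.0, 0.692, 0.722, 0.0]
wrist_force: [0.3, -0.6, -1.7]
opening: 0.342
```

```bash
python3 -m jog '[[[0,0,4],[0,0,0],0],[[0,0,8],[0,0,0],0],[[0,0,12],[0,0,0],0],[[0,0,12],[0,0,0],0]]'; python3 -m jog '[[[0,0,4],[0,0,0],0],[[0,0,8],[0,0,0],0],[[0,0,12],[0,0,0],0],[[0,0,12],[0,0,0],0]]'
```

```text
time_s: 12.3
eef_pos: [0.5387, -0.2239, 0.1988]
eef_rot: [-0.0, 0.692, 0.721, 0.0]
wrist_force: [1.0, -2.0, -3.5]
opening: 0.347
time_s: 12.63
eef_pos: [0.5386, -0.2239, 0.1859]
eef_rot: [-0.0, 0.693, 0.721, 0.0]
wrist_force: [0.9, -1.4, -3.6]
opening: 0.342
```

```bash
python3 -m jog '[[[0,0,4],[0,0,0],0],[[0,0,8],[0,0,0],0],[[0,0,12],[0,0,0],0],[[0,0,15],[0,0,0],0],[[0,0,15],[0,0,0],0]]'; python3 -m jog '[[[0,0,2],[0,0,0],0],[[0,0,4],[0,0,0],0],[[0,0,6],[0,0,0],0],[[0,0,6],[0,0,0],0]]'
```

```text
time_s: 13.05
eef_pos: [0.5384, -0.2239, 0.17]
eef_rot: [-0.0, 0.693, 0.721, -0.0]
wrist_force: [0.4, -2.0, -3.5]
opening: 0.345
time_s: 13.38
eef_pos: [0.5385, -0.224, 0.1643]
eef_rot: [-0.0, 0.693, 0.721, -0.0]
wrist_force: [-0.7, -1.5, 2.2]
opening: 0.345
```

```bash
python3 -m jog '[[[0,0,2],[0,0,0],0],[[0,0,4],[0,0,0],0],[[0,0,4],[0,0,0],0],[[0,0,4],[0,0,0],0]]';python3 -m jog '[[[0,0,2],[0,0,0],0],[[0,0,3],[0,0,0],0],[[0,0,3],[0,0,0],0],[[0,0,3],[0,0,0],0]]'
```

```text
time_s: 13.72
eef_pos: [0.5386, -0.2241, 0.1606]
eef_rot: [-0.0, 0.693, 0.721, -0.0]
wrist_force: [-1.8, -0.5, 4.6]
opening: 0.342
time_s: 14.05
eef_pos: [0.5386, -0.2241, 0.158]
eef_rot: [-0.0, 0.693, 0.721, -0.0]
wrist_force: [-2.8, -0.5, 5.9]
opening: 0.347
```

```bash
python3 -m jog '[[[0,0,1],[0,0,0],0],[[0,0,2],[0,0,0],0],[[0,0,2],[0,0,0],0],[[0,0,2],[0,0,0],0],[[0,0,2],[0,0,0],0]]'; python3 - <<'E'
from h import *
delta([.5390,-.2235,.160],2.4)
for n in ("top","scene"):
    p,d=camera(n); b=cv2.cvtColor(p,cv2.COLOR_RGB2BGR); cv2.imwrite(f"pics/{n}6.png",b)
    P=cloud(n,d);m=(abs(P[...,0]-.539)<.013)&(P[...,1]<-.176)&(P[...,1]>-.2)&(P[...,2]<.25)&(P[...,2]>.15)
    print(n,m.sum(),np.percentile(P[m][:,2],[5,50,80,95]) if m.sum() else 0)
    if n=="top": crop(b,380,140,100,90,7,"f4t.png")
crop(b,300,80,120,110,6,"f4.png")
E
```

```text
time_s: 14.47
eef_pos: [0.5387, -0.2242, 0.1576]
eef_rot: [0.0, 0.692, 0.721, -0.0]
wrist_force: [-5.7, 1.6, 12.8]
opening: 0.342
t 14.4667 pos [ 0.5387 -0.2242  0.1576] F [-5.7  1.6 12.8] op 0.342
shift [ 0.7  0.3 -2.4] turn [-0.      0.0005 -0.0009]
top 99 [0.16131738 0.17319276 0.17625449 0.1783823 ]
scene 58 [0.15079096 0.17236417 0.1767246  0.17964389]
```

View pics/f4.png

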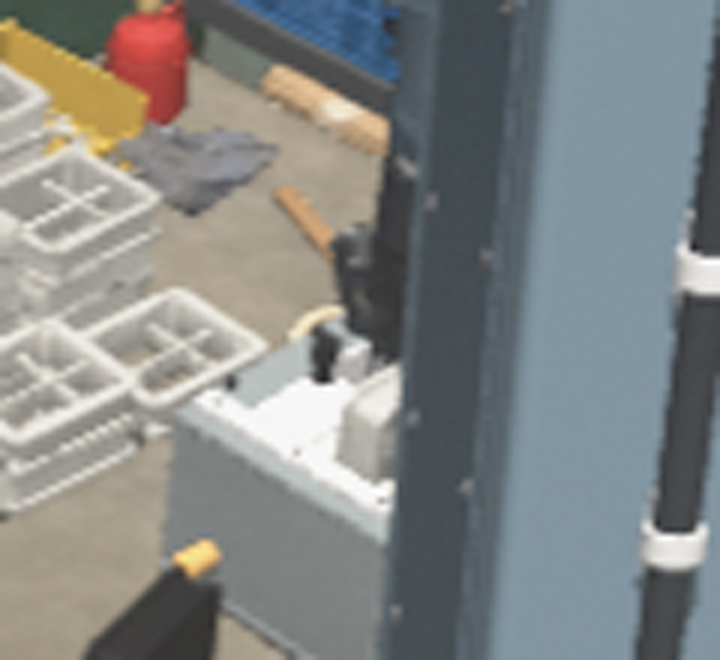

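View pics/top6.png

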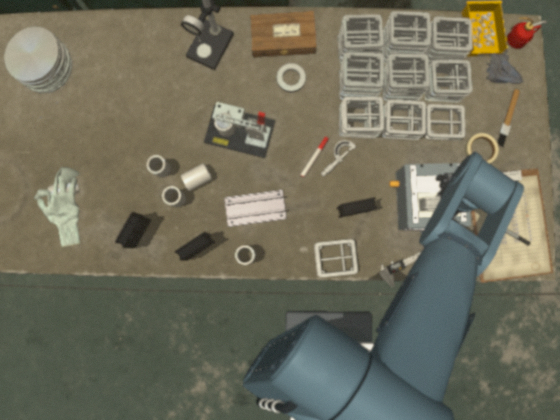

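```bash
python3 -c "
from bench import *
o=get_obs();print(o['time_s'],o['eef_pos'],o['wrist_force']);print(hand_in())"
```

```text
14.5667 [ 0.53866383 -0.22416368  0.15756616] [-5.12063779  0.58889764 13.17303544]
the job is handed in; nothing more can be done
None
```

The job is handed in at 14.6 s: the shutter is open, and the frame is in the slot, still gripped and holding the valve pad down.

- **Shutter:** I gripped the knob and slid it back until it met its stop, with about 19 N of resistance and no more movement. The top camera then showed the slot clear. The knob looked unmoved in the last scene picture.
- **Frame:** I lifted it out of the rack and lowered it upright into the slot. Side forces stayed at about 2 N on the way in.
- **Valve pad:** The last push raised the upward force from about 6 N to 13 N with almost no further movement, so the pad appears to be bottomed. The depth cameras put the frame's top at about z 0.178, roughly 48 mm out of the slot, which fits 10 mm of travel.
- **Other checks:** The jaws read about 29 mm open, so the frame is still held. At the end there was about 5 N of sideways force along the box's x axis. The rack, spare frame and look-alikes looked unmoved in the last top picture; the arm hid part of the caliper and most of the box there.

No check failed. One reading was slightly off: the frame seemed to lean about 1° in the grip before insertion, which is within the camera error, and it went in without binding.

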